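# Prop open the bottle steriliser box

## Task

Raise the lid of the grey steriliser box by the tab at its front, then push the knee of the folding stay on the box's side past straight, right home against its stop, so that the stay is locked and the lid stays up by itself. Leave the bottles and the other things around the box standing where they are.

Things in the scene. Friction and masses are not known exactly. Their poses are not given: they have to be found in the camera images.
- case: Grey plastic steriliser box, screwed down (does not move), 200 mm deep (its x) by 260 mm wide (its y) by 110 mm high, open at the top under the lid. Origin at the centre of its underside; x points from its front (robot side, with the lid's tab) to its back (lid hinge), y to the side that carries the stay, z up. It stands at a varying place and yaw.
- lid (a joint): Angle of the white lid (204 x 264 x 8 mm, 0.25 to 0.4 kg) about the hinge along the box's back top edge. 0 = shut, grows as it opens; 1.31 is its highest, where the stay is straight. Friction just holds the lid where it is left above about 1.15; lower, it tends to fall shut. A few newtons under the tab raise it.
- lid_tab (a point): Middle of the front end of the lid's tab, at mid-thickness. The tab is a plate 70 mm wide (along the box's y), 8 mm thick, standing out 30 mm in front of the lid's front edge (34 mm in front of the box's front wall), clear underneath down to the table; 234 mm from the hinge axis and, with the lid shut, 115 mm above the table.
- lid_hinge (a point): Middle of the lid's hinge axis, at box frame x = +100, y = 0, z = 110 mm; the axis runs along the box's y. Does not move with the lid.
- stay_knee (a joint): Bend of the stay at its knee. 0 = folded, lid shut, knee pointing to the box's front; 2.70 = links in one straight line; 2.90 = the stop past straight: locked, the lid's weight keeps it there. As the lid rises the knee stays on the front side; push it backward and down (box +x and -z, 30 degrees below level) through straight to the stop, against a few newtons.
- stay_pivot (a point): Lower end of the folding stay, where it pivots on the box: box frame x = -10, z = 80 mm, on the outside of the +y wall. The stay is two flat steel links of 85 mm, the lower on this pivot, the upper hinged to the lid's edge 120 mm from the lid hinge; they meet at the knee.
- stay_knob (a point): Middle of the dark steel push knob at the stay's knee: a round bar, 20 mm diameter, 45 mm long along the box's y, standing out from the links; its middle is 170 mm from the box's mid-plane. With the lid at 1.2 to 1.28 it has 20 to 42 mm to go to the locked place, box frame x = +39, z = 149 mm.
- bottle_a: Glass baby bottle, loose, upright, 60 mm diameter, 144 mm high with its white cap; origin at the centre of its foot. Leave alone.
- bottle_b: Second glass baby bottle, the same as the first. Leave alone.
- funnel: Stainless steel funnel, loose, standing mouth down, 92 mm diameter, 85 mm high; origin at the centre of its foot. Leave alone.
- dispenser: Clear plastic formula dispenser with white twist cap, loose, upright, 80 mm diameter, 118 mm high; origin at the centre of its foot. Leave alone.
- teat_case: Blue silicone teat case, loose, 75 x 110 x 34 mm; origin at the centre of its underside. Leave alone.
- brush: Bottle brush lying in front of the box, loose, 220 mm long along its y, 38 mm thick; origin under its middle. Leave alone.

How it is judged:
On the way, in this order (a step that is already met when the one before it is completed fails the run):
1. the lid is raised past 1.1 rad (63 degrees) (value of joint lid above 1.1 rad), for 0.1 s.
2. the stay's knee is pushed past straight, to its stop (value of joint stay_knee above 2.82 rad), for 0.2 s.
At the end, for the whole second after the job is handed in: The stay's knee is past straight at its stop (above 2.82; straight is 2.70, stop 2.90), the lid stands still above 1.2 rad, and the bottles, funnel, dispenser, teat case and brush are within 30 mm of where they began, the first four upright within 0.2 rad (value of joint stay_knee above 2.82 rad and value of joint lid above 1.2 rad and velocity of joint lid between -0.05 and 0.05 rad/s and distance of each of bottle_a, bottle_b, funnel, dispenser, teat_case, brush from where it was at the start of the episode below 0.03 m and angle between each of bottle_a, bottle_b, funnel, dispenser's own z axis and vertical below 0.2 rad); the robot touches nothing.
It fails at once if a bottle, the funnel or the dispenser is knocked over (angle between any of bottle_a, bottle_b, funnel, dispenser's own z axis and vertical above 0.6 rad).
It also fails if it takes over 61 s, if anything falls off the work surface, if the arm or the gripper's body presses on something with over 40 N, if the wrist force passes 120 N, or if a joint passes its speed limit or range.

## Robot

A 7-joint arm with a two-finger parallel gripper is mounted at the origin on the work surface. World frame = base frame: x ahead of the robot, y to its left, z up, the work surface at z = 0. Lengths are in m, angles in rad, forces in N, time in s.
With the tool pointing down it reaches from about 0.35 to 0.9 m from the base axis. Payload 8.1 kg.
Tool frame: the origin (TCP) lies midway between the tips of the shut fingers; the grasp point (between the pads) lies 19 mm behind it; z points along the fingers, y is the direction in which the jaws open and shut (so a half turn about z gives the same grasp; the last joint's range is limited). The gripper opens to 85 mm and grips with 20 to 120 N. Pads are 22 mm wide; open, the fingers measure 114 mm over their backs; the gripper's body (76 mm by 85 mm) begins 54 mm behind the grasp point. The pads swing forward as they close: fully open they stand 13 mm farther back than shut.
Start: joints at [-1.251, 0.434, 0.025, 1.573, -0.012, 1.134, -0.075], TCP at [0.256, 0.57, 0.231] pointing down, gripper open.
Joint ranges: [-2.62, 2.62], [-0.44, 2.09], [-1.27, 1.32], [0.08, 2.57], [-1.32, 4.46], [0.12, 2], [-2.74, 2.74]. Speed limits (rad/s): [2.22, 2.22, 3.01, 3.01, 3.14, 3.14, 3.14].

## Interface

Orientations are given as a rotation vector (axis times angle).
In Python, from cell import r gives the robot as it stands. The module is installed in compiled form; this text tells all that it offers.
- The arm moves only by the shell command python3 -m inch 'ROWS'. ROWS is a JSON object of lists of equal length, an entry for each row: "delta_pos": the shift along the tool's x, y, z in mm, a list of three; "roll": the turn about the tool's z in degrees; "gripper": the finger opening in mm, from 0 to 85.4. A call has 1 to 5 rows; each row is the pose to reach, as a shift and turn from the pose commanded when the call began, along the tool's axes at that moment; what a row does not reach only later rows make up. A row lasts 1/10 s, in which the tool goes at most 50 mm and 8.59 degrees, less where a joint would pass 70% of its speed; a pose out of reach is approached as far as the arm can. A call with a gripper value outside its range is refused whole. The fingers move at their own pace and stop on an object; the grip force is fixed at half the most. Time passes only in rows, so rows that repeat a pose let the fingers close. It gives the time, the measured TCP pose, the force and the opening at its end, in the units of the state.
- r.get_state(): the state, without advancing time (a new reading comes with each control period).
- r.snapshot(name): name is "side" or "top"; returns a dict with "frame" (420x560x3 uint8, blue, green, red), "fov_y" (degrees; the focal length in pixels is half the picture's height over the tangent of half this angle, whatever the lens; pixels are square), "cx", "cy" (the principal point, pixels), "world_to_cam" (4x4, takes a point from world to camera coordinates). Camera axes: x right, y up, looking along -z (the intrinsics and any distortion apply to the point x, -y, -z); pixel columns grow to the right and rows downward; lengths in m; the calibration is good to about 2 mm. A picture is of the moment at which its call begins. There is no depth.
- r.sign_off(): hands the job in, once; it reports no verdict.
The state is a dict: "time": time; "joint_pos": joint angles; "dq": joint speeds; "tau": joint torques, N m; "tcp_pos": TCP position; "orientation": TCP orientation; "contact_force": force on the tool from outside, world axes, zero at the start; "moment": the same for the moment, N m; "grip_width": finger opening in m.
Only numpy, scipy, OpenCV 4.12 (cv2) and the standard library are available. Lean on these libraries where they do the work, as an engineer would, in place of code of your own. Each camera call takes 0.05 s, during which the arm holds its last target. There are 200 camera calls.

## Working session

There is one attempt and no reset: what is moved stays moved. The work goes in short steps, Python scripts to look and compute and a shell command to move; the robot and the scene stay as the last step left them, time stands still between calls to the robot, and variables do not carry over. Pictures are saved under pics/ and viewed, about 8 in all and at most 12, crops included, and the job is handed in when it is done.

```bash
mkdir -p pics
cat > h.py <<'E'
import numpy as np, cv2
from cell import r
from scipy.spatial.transform import Rotation as R
def cam(s):
    H,W=s["frame"].shape[:2]; f=H/2/np.tan(np.radians(s["fov_y"])/2)
    return f,s["cx"],s["cy"],np.array(s["world_to_cam"])
def ray(s,u,v):
    f,cx,cy,T=cam(s); d=np.array([(u-cx)/f,-(v-cy)/f,-1]); Rm=T[:3,:3]
    return -Rm.T@T[:3,3], Rm.T@d
def plane(s,u,v,z):
    o,d=ray(s,u,v); return o+d*(z-o[2])/d[2]
def proj(s,p):
    f,cx,cy,T=cam(s); c=T[:3,:3]@np.array(p)+T[:3,3]; return cx+f*c[0]/-c[2], cy-f*c[1]/-c[2]
def tri(s1,p1,s2,p2):
    o1,d1=ray(s1,*p1);o2,d2=ray(s2,*p2)
    t=np.linalg.lstsq(np.c_[d1,-d2],o2-o1,rcond=None)[0]
    a,b=o1+t[0]*d1,o2+t[1]*d2; return (a+b)/2,np.linalg.norm(a-b)
E
python3 - <<'E'
from h import *
import pickle
for n in("top","side"):
    s=r.snapshot(n); pickle.dump(s,open(n+"0.pkl","wb")); cv2.imwrite(f"pics/{n}0.png",cv2.resize(s["frame"],(784,588)))
    print(n,s["fov_y"],s["cx"],s["cy"],[k for k in s]); print(np.round(s["world_to_cam"],3))
st=r.get_state();print(st); print(R.from_rotvec(st["orientation"]).as_matrix().round(3))
E
```

```text
top 42.10599185820116 278.7918847134675 203.6514320821355 ['frame', 'fov_y', 'cx', 'cy', 'world_to_cam']
[[-0.012 -1.    -0.005  0.02 ]
 [ 0.978 -0.013  0.207 -0.525]
 [-0.207 -0.003  0.978 -1.349]
 [ 0.     0.     0.     1.   ]]
side 57.22960520890116 286.7905274364263 209.2042240692843 ['frame', 'fov_y', 'cx', 'cy', 'world_to_cam']
[[ 0.999 -0.032  0.005 -0.524]
 [ 0.021  0.746  0.666 -0.082]
 [-0.025 -0.666  0.746 -0.894]
 [ 0.     0.     0.     1.   ]]
{'time': 0.1, 'joint_pos': array([-1.25060036,  0.4351526 ,  0.02498382,  1.57397789, -0.01161523,
        1.13401803, -0.0751227 ]), 'dq': array([-0.00054733, -0.00219384,  0.00058578, -0.00215977,  0.00030421,
       -0.00059746, -0.00081671]), 'tau': array([ 3.12108241e-03, -6.71755385e+01,  1.02804344e+00, -3.16901135e+01,
        1.57398713e-02,  7.31548193e-03, -5.99762006e-05]), 'tcp_pos': array([0.25631031, 0.56953833, 0.23061592]), 'orientation': array([-6.59318359e-01, -3.07144534e+00,  2.19786494e-03]), 'contact_force': array([-0.02551281, -1.06284626, -0.43777913]), 'moment': array([-0.02146574,  0.00853994, -0.00102233]), 'grip_width': 0.08547497185678801}
[[-0.912  0.41  -0.   ]
 [ 0.41   0.912 -0.001]
 [-0.    -0.001 -1.   ]]
```

View pics/top0.png

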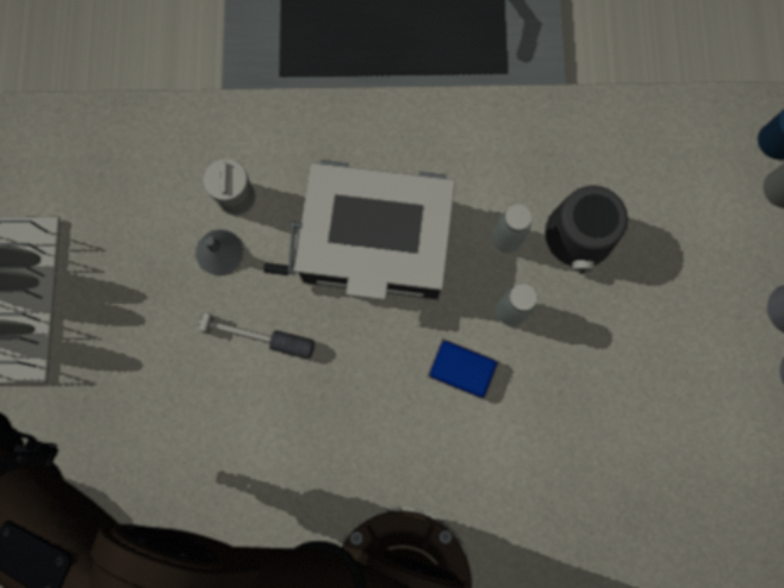

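View pics/side0.png

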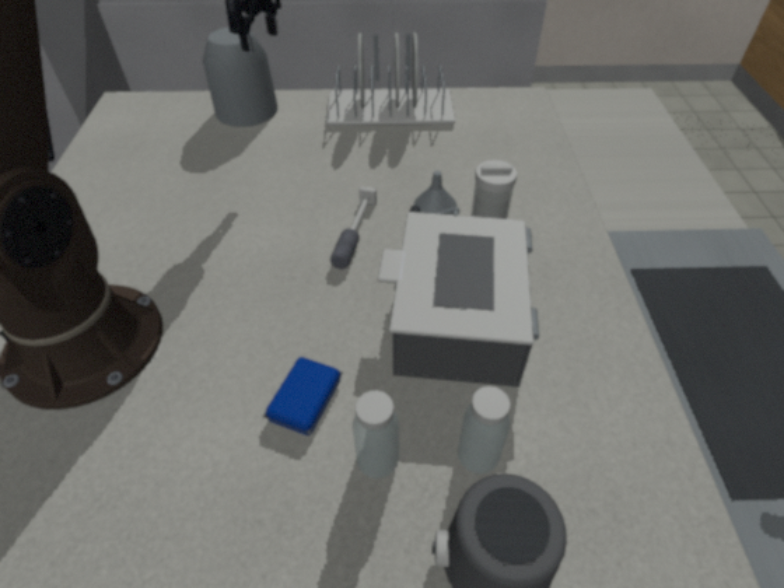

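The top view shows the box's lid at corners (310,165), (454,180), (443,288) and (300,272), the tab at (367,290), and the stay knob on the left at (276,268). The funnel is beside the knob and the brush is in front; the side view agrees. Next I'll measure the box pose.

Run:
```python
from h import *
import pickle
t=pickle.load(open("top0.pkl","rb")); sd=pickle.load(open("side0.pkl","rb"))
def mask(s,box):
    g=s["frame"].min(2); x0,y0,x1,y1=box; m=np.zeros_like(g)
    thr,b=cv2.threshold(np.ascontiguousarray(g[y0:y1,x0:x1]),0,255,cv2.THRESH_OTSU)
    b=((g[y0:y1,x0:x1]>145)*255).astype(np.uint8)
    print(thr, np.percentile(g[y0:y1,x0:x1],[5,50,95])); m[y0:y1,x0:x1]=b; return m
for s,box,z,ps in((t,(205,108,335,220),.119,[(310,165),(454,180),(443,288),(300,272),(388,296),(347,294)]),(sd,(268,148,384,250),.119,[(406,215),(526,221),(527,346),(393,332),(380,279),(383,252)])):
    g=s["frame"].min(2)
    pts=np.array(ps,np.float32)/1.4
    c=cv2.cornerSubPix(g,pts.reshape(-1,1,2).copy(),(4,4),(-1,-1),(3,50,.01)).reshape(-1,2)
    print(c.round(1)-pts.round(1))
    P=np.array([plane(s,*q,z) for q in c]); print(P.round(4))
    print([np.linalg.norm(P[i]-P[(i+1)%4]).round(4) for i in range(4)], np.linalg.norm(P[4]-P[5]))
    if s is t:
        hx=((P[0]-P[3])+(P[1]-P[2]))[:2]; print("x dir deg",np.degrees(np.arctan2(hx[1],hx[0])))
        hy=((P[0]-P[1])+(P[3]-P[2]))[:2]; print("y dir deg",np.degrees(np.arctan2(hy[1],hy[0])))
    else:
        hx=((P[1]-P[0])+(P[2]-P[3]))[:2]; print("x dir deg",np.degrees(np.arctan2(hx[1],hx[0])))
        hy=((P[0]-P[3])+(P[1]-P[2]))[:2]; print("y dir deg",np.degrees(np.arctan2(hy[1],hy[0])))
    print("lid centre",P[:4].mean(0), "tab end mid",(P[4]+P[5])/2)
print("knob z~.1?",plane(t,276/1.4,268/1.4,.12))
```

```text
[[ 1.1000061  -1.5999985 ]
 [-1.2999878  -0.30000305]
 [-2.1999817   0.69999695]
 [-3.800003   -0.69999695]
 [-2.8000183   1.5       ]
 [-0.8999939   0.19999695]]
[[ 0.7405  0.1531  0.119 ]
 [ 0.7049 -0.1011  0.119 ]
 [ 0.5038 -0.0736  0.119 ]
 [ 0.5392  0.1808  0.119 ]
 [ 0.4888  0.0241  0.119 ]
 [ 0.4966  0.0909  0.119 ]]
[np.float64(0.2567), np.float64(0.203), np.float64(0.2569), np.float64(0.2032)] 0.06730243560763799
x dir deg -7.8023729905918815
y dir deg 82.05062177989055
lid centre [0.62212194 0.03980727 0.119     ] tab end mid [0.49270647 0.05751943 0.119     ]
[[ 1.7999878  -3.2000122 ]
 [-1.          1.800003  ]
 [ 3.7000122  -2.2000122 ]
 [-1.2000122  -0.30000305]
 [-1.         -0.30000305]
 [ 0.6999817  -2.600006  ]]
[[ 0.5421  0.1807  0.119 ]
 [ 0.7383  0.1414  0.119 ]
 [ 0.7025 -0.1093  0.119 ]
 [ 0.5068 -0.0839  0.119 ]
 [ 0.4893  0.0192  0.119 ]
 [ 0.4982  0.0865  0.119 ]]
[np.float64(0.2001), np.float64(0.2533), np.float64(0.1973), np.float64(0.267)] 0.06783676146661242
x dir deg -9.380918535387318
y dir deg 82.13766404226166
lid centre [0.62244579 0.03222093 0.119     ] tab end mid [0.49377934 0.05284669 0.119     ]
knob z~.1? [0.54505612 0.21375244 0.12      ]
```

Run:
```python
from h import *
import pickle
for n,c0,seed in(("top",None,(310/1.4,180/1.4)),("side",None,(420/1.4,240/1.4))):
    s=pickle.load(open(n+"0.pkl","rb")); f=cv2.bilateralFilter(s["frame"],5,25,3)
    m=np.zeros((422,562),np.uint8); im=f.copy()
    cv2.floodFill(im,m,tuple(int(v) for v in ((330,190) if 0 else seed)),0,(10,)*3,(10,)*3,cv2.FLOODFILL_FIXED_RANGE|4|(255<<8)|cv2.FLOODFILL_MASK_ONLY)
    m=m[1:-1,1:-1]; cn=max(cv2.findContours(m,cv2.RETR_EXTERNAL,cv2.CHAIN_APPROX_NONE)[0],key=cv2.contourArea)[:,0]
    print(n,len(cn),cv2.boundingRect(cn), f[int(seed[1]),int(seed[0])])
    P=np.array([plane(s,*q,.119)[:2] for q in cn],np.float32)
    # drop tab: erode in rectangle sense: use opening
    mo=cv2.morphologyEx(cv2.morphologyEx(m,cv2.MORPH_CLOSE,np.ones((9,9))),cv2.MORPH_CLOSE,np.ones((3,3)))
    for a in np.radians([-7.9]):
        pass
    rect=cv2.minAreaRect(P); print(rect)
    best=min(np.arange(-12,-4,.1),key=lambda a:-sum(np.sort(np.histogram((P@np.array([np.cos(np.radians(a)),np.sin(np.radians(a))])),bins=np.arange(0,1,.002))[0])[-2:])-sum(np.sort(np.histogram((P@np.array([-np.sin(np.radians(a)),np.cos(np.radians(a))])),bins=np.arange(-.5,.5,.002))[0])[-2:]))
    print("yaw",best); a=np.radians(-8); u=P@[np.cos(a),np.sin(a)]; v=P@[-np.sin(a),np.cos(a)]
    print("u range",np.percentile(u,[0,2,98,100]),"v",np.percentile(v,[0,2,98,100])); tb=u<u.max()-.215
    print("tab v",v[tb].min(),v[tb].max())
    o=s["frame"].copy(); cv2.drawContours(o,[cn.reshape(-1,1,2)],-1,(0,0,255),1); b=cv2.boundingRect(cn)
    o=o[b[1]-20:b[1]+b[3]+20,b[0]-25:b[0]+b[2]+20]; cv2.imwrite(f"pics/c{n}.png",cv2.resize(o,(390,390)))
cv2.imwrite("pics/c.png",np.hstack([cv2.imread("pics/ctop.png"),cv2.imread("pics/cside.png")]))
```

```text
top 375 (211, 117, 113, 96) [126 134 134]
((0.6085458993911743, 0.04225519299507141), (0.26036256551742554, 0.22969554364681244), 82.12165069580078)
yaw -8.300000000000013
u range [0.48195047 0.48256843 0.71122516 0.71166381] v [-0.00369892 -0.0033786   0.25601393  0.25686736]
tab v 0.09333536061878421 0.1585142210921954
side 370 (271, 152, 109, 92) [157 161 159]
((0.6075385808944702, 0.03885430842638016), (0.2609868347644806, 0.22884498536586761), 82.10711669921875)
yaw -8.100000000000014
u range [0.481846   0.48273503 0.71044281 0.71074086] v [-0.00740542 -0.00717515  0.25147749  0.25369595]
tab v 0.09054456252652489 0.154332815312701
```

View pics/c.png

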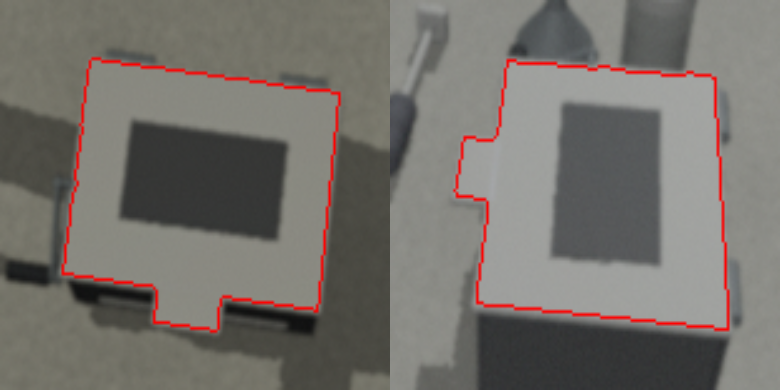

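The contours fit well: yaw is about -7.9° and the tab end is at box-aligned u=0.480, v=0.125. I'll grip the tab across its 70 mm width so it can pivot in the pads. First I raise the tool and turn it to line up.

```bash
python3 -m inch '{"delta_pos":[[0,0,-35],[0,0,-70],[0,0,-70]],"roll":[-8.1,-16.2,-16.2],"gripper":[85,85,85]}'
cat >> h.py <<'E'
A=np.radians(-8.0); BX=np.array([np.cos(A),np.sin(A),0]); BY=np.array([-np.sin(A),np.cos(A),0]); BZ=np.array([0,0,1.])
HU,HV=.7137,.1247   # hinge
def box(p): return np.array([p@BX-HU+.1, p@BY-HV, p[2]])   # world->box frame
def world(b): return (b[0]+HU-.1)*BX+(b[1]+HV)*BY+b[2]*BZ
def report(target=None):
    st=r.get_state(); p=np.array(st["tcp_pos"]); M=R.from_rotvec(st["orientation"]).as_matrix()
    print("t",round(st["time"],2),"box mm",(box(p)*1e3).round(1),"F",np.array(st["contact_force"]).round(1),"grip",round(st["grip_width"]*1e3,1))
    print("yaw err of tool y",np.degrees(np.arctan2(M[:,1]@-BX,M[:,1]@BY)).round(2),"z",M[:,2].round(3))
    if target is not None: print("need tool mm",(M.T@(world(np.array(target)/1e3)-p)*1e3).round(1))
E
python3 -c "
from h import *
report([-124,0,190])"
```

```text
time: 0.4
tcp_pos: [0.2573, 0.5719, 0.3061]
orientation: [0.213, 3.132, 0.011]
contact_force: [1.1, 0.2, 0.5]
grip_width: 0.0849
t 0.4 box mm [-438.5  477.4  306.1] F [1.1 0.2 0.5] grip 84.9
yaw err of tool y 0.22 z [ 0.002  0.007 -1.   ]
need tool mm [-312.5 -479.4  113.1]
```

```bash
python3 -m inch '{"delta_pos":[[-22,-36,0],[-46,-72,0],[-70,-108,0],[-94,-144,0],[-118,-180,0]],"roll":[0,0,0,0,0],"gripper":[85,85,85,85,85]}' | head -2
python3 -m inch '{"delta_pos":[[-24,-36,0],[-48,-72,0],[-72,-108,0],[-96,-144,0],[-120,-180,0]],"roll":[0,0,0,0,0],"gripper":[85,85,85,85,85]}' | head -2
python3 -m inch '{"delta_pos":[[-20,-33,0],[-40,-67,0],[-60,-100,0],[-72,-118,0],[-72,-118,0]],"roll":[0,0,0,0,0],"gripper":[85,85,85,85,85]}'|head -2
python3 -c "
from h import *
report([-124,0,190])"
```

```text
time: 0.9
tcp_pos: [0.3485, 0.3733, 0.3006]
time: 1.4
tcp_pos: [0.442, 0.1784, 0.3008]
time: 1.9
tcp_pos: [0.4973, 0.0496, 0.3008]
t 1.9 box mm [-128.1   -6.4  300.8] F [ 1.4  0.1 -0.1] grip 84.7
yaw err of tool y -0.41 z [-0.    -0.002 -1.   ]
need tool mm [ -4.1   6.6 110.8]
```

```bash
python3 -m inch '{"delta_pos":[[-2,6,30],[-2,6.6,70],[-2,6.6,110],[-2,6.6,110],[-2,6.6,110]],"roll":[0,0.4,0.4,0.4,0.4],"gripper":[85,85,85,85,85]}' >/dev/null
python3 - <<'E'
from h import *
report([-126,0,93])
for n in("top","side"):
    s=r.snapshot(n); u,v=proj(s,world(np.array([-.126,0,.115])))
    o=s["frame"][int(v)-60:int(v)+60,int(u)-60:int(u)+60]; cv2.imwrite(f"pics/d{n}.png",cv2.resize(o,(390,390)))
cv2.imwrite("pics/d.png",np.hstack([cv2.imread("pics/dtop.png"),cv2.imread("pics/dside.png")]))
E
```

```text
t 2.4 box mm [-127.8    4.2  191.6] F [0.7 0.1 0.5] grip 84.9
yaw err of tool y -0.42 z [-0.002 -0.    -1.   ]
need tool mm [-1.9 -4.2 98.6]
```

View pics/d.png

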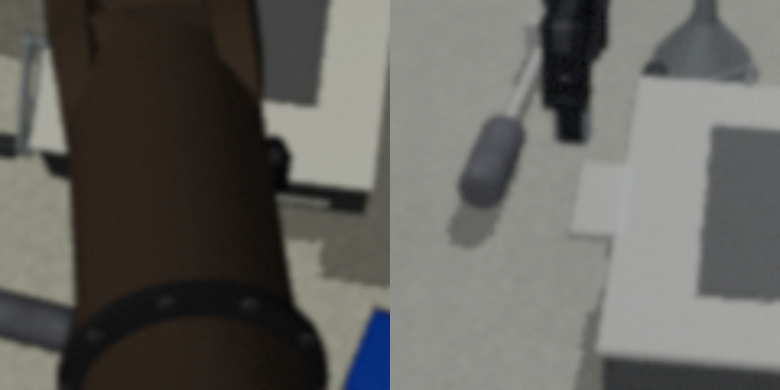

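The arm hides the top view. In the side view the finger is above and in front of the tab, whose left edge is near (575,200) in the crop. I'll correct y and descend.

```bash
python3 -m inch '{"delta_pos":[[-1,-4,0],[-1,-4,20],[-1,-4,45],[-1,-4,45],[-1,-4,45]],"roll":[0,0,0,0,0],"gripper":[85,85,85,85,85]}' >/dev/null
python3 - <<'E'
from h import *
report([-126,0,93])
s=r.snapshot("side"); u,v=proj(s,world(np.array([-.126,0,.115])))
o=s["frame"][int(v)-70:int(v)+50,int(u)-70:int(u)+70]; cv2.imwrite(f"pics/e.png",cv2.resize(o,(700,600)))
E
```

```text
t 3.0 box mm [-125.8   -0.3  147.4] F [-0.  -0.4 -0.1] grip 85.4
yaw err of tool y -0.45 z [ 0.001  0.    -1.   ]
need tool mm [ 0.2  0.3 54.4]
```

View pics/e.png

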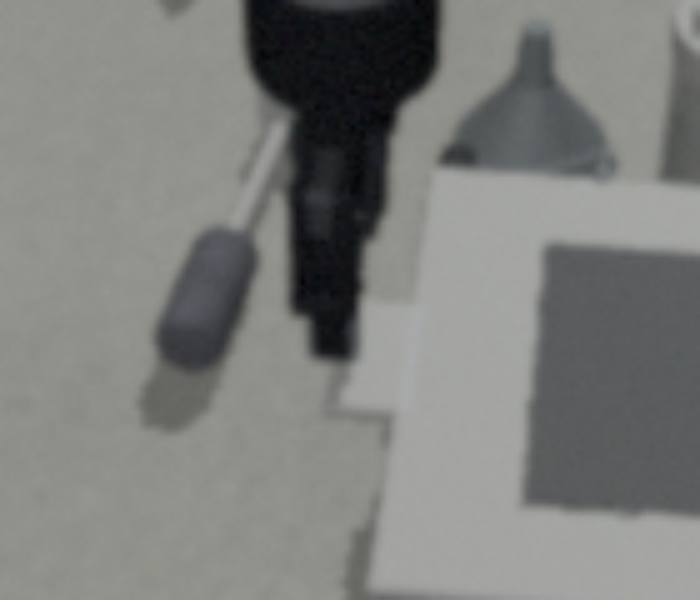

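The near fingertip is at about (333,357) and the tab's near front corner at about (335,405). I'll check these against the model's predictions.

Run:
```python
from h import *
s=r.snapshot("side"); u0,v0=proj(s,world(np.array([-.126,0,.115])))
for b in([-134,-35,119],[-134,35,119],[-104,-35,119],[-126,-50,160],[-126,-43,160],[-126,-50,147],[-104,132,119],[-104,-132,119]):
    u,v=proj(s,world(np.array(b)/1e3)); print(b,round((u-int(u0)+70)*5),round((v-int(v0)+70)*5))
```

```text
[-134, -35, 119] 323 400
[-134, 35, 119] 344 290
[-104, -35, 119] 392 406
[-126, -50, 160] 335 360
[-126, -43, 160] 337 348
[-126, -50, 147] 335 382
[-104, 132, 119] 431 159
[-104, -132, 119] 364 583
```

Fingertip and model agree, which confirms the open tips sit 13 mm back. Now down and close.

```bash
python3 -m inch '{"delta_pos":[[-1,-1,20],[-1,-1,40],[-1,-1,56],[-1,-1,56],[-1,-1,56]],"roll":[0,0,0,0,0],"gripper":[85,85,85,85,85]}'
python3 -m inch '{"delta_pos":[[0,0,0],[0,0,0],[0,0,0],[0,0,0],[0,0,0]],"roll":[0,0,0,0,0],"gripper":[75,65,60,60,60]}'
python3 -m inch '{"delta_pos":[[0,0,0],[0,0,0],[0,0,0],[0,0,0],[0,0,0]],"roll":[0,0,0,0,0],"gripper":[60,60,60,60,60]}'
python3 -c "
from h import *
report()"
```

```text
time: 3.6
tcp_pos: [0.5015, 0.0544, 0.0913]
orientation: [0.231, 3.132, 0.001]
contact_force: [0.8, -0.2, -0.2]
grip_width: 0.0854
time: 4.1
tcp_pos: [0.5018, 0.0545, 0.092]
orientation: [0.231, 3.131, 0.002]
contact_force: [-2.8, -1.0, 10.3]
grip_width: 0.0687
time: 4.6
tcp_pos: [0.5017, 0.0546, 0.092]
orientation: [0.231, 3.131, 0.002]
contact_force: [-2.8, -0.4, 10.5]
grip_width: 0.0686
t 4.6 box mm [-124.4   -0.8   92. ] F [-2.8 -0.4 10.5] grip 68.6
yaw err of tool y -0.42 z [ 0.002  0.001 -1.   ]
```

```bash
python3 -m inch '{"delta_pos":[[-0.5,0,-11],[-1.6,0,-22],[-3.2,0,-33.5],[-5.4,0,-44.5],[-8.2,0,-55.4]],"roll":[0,0,0,0,0],"gripper":[60,60,60,60,60]}'
python3 -m inch '{"delta_pos":[[-3.3,0,-10.7],[-7.1,0,-21.3],[-11.4,0,-31.6],[-16.3,0,-41.7],[-21.6,0,-51.6]],"roll":[0,0,0,0,0],"gripper":[60,60,60,60,60]}'
python3 - <<'E'
from h import *
report()
s=r.snapshot("side"); cv2.imwrite("pics/f.png",s["frame"][80:340,200:480])
E
```

```text
time: 5.1
tcp_pos: [0.5099, 0.0534, 0.1472]
orientation: [0.231, 3.131, 0.001]
contact_force: [6.6, 0.5, -7.8]
grip_width: 0.0684
time: 5.6
tcp_pos: [0.5312, 0.0503, 0.1984]
orientation: [0.23, 3.131, 0.001]
contact_force: [9.4, 2.7, -12.3]
grip_width: 0.0682
t 5.6 box mm [-94.7  -0.9 198.4] F [  9.4   2.7 -12.3] grip 68.2
yaw err of tool y -0.4 z [ 0.002  0.    -1.   ]
```

View pics/f.png

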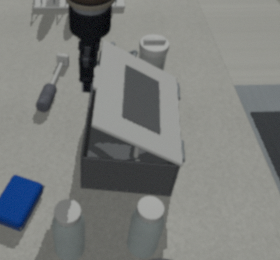

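The lid is up about 0.5 rad and the tab is still in the jaws. Continuing the arc.

```bash
python3 -m inch '{"delta_pos":[[-5.9,0,-9.6],[-12.2,0,-18.9],[-19,0,-27.8],[-26.2,0,-36.4],[-33.8,0,-44.6]],"roll":[0,0,0,0,0],"gripper":[60,60,60,60,60]}'
python3 -m inch '{"delta_pos":[[-8,0,-7.9],[-16.4,0,-15.3],[-25.2,0,-22.3],[-34.3,0,-28.9],[-43.7,0,-35]],"roll":[0,0,0,0,0],"gripper":[60,60,60,60,60]}'
python3 -c "
from h import *
report()"
```

```text
time: 6.15
tcp_pos: [0.5636, 0.0458, 0.2421]
orientation: [-0.23, -3.132, -0.001]
contact_force: [7.1, 2.9, -14.1]
grip_width: 0.0682
time: 6.65
tcp_pos: [0.6057, 0.0398, 0.2764]
orientation: [-0.228, -3.129, -0.001]
contact_force: [7.0, 2.8, -16.5]
grip_width: 0.0684
t 6.65 box mm [-19.5  -1.  276.4] F [  7.    2.8 -16.5] grip 68.4
yaw err of tool y -0.34 z [-0.004  0.001 -1.   ]
```

```bash
python3 -m inch '{"delta_pos":[[-9.7,0,-5.6],[-19.7,0,-10.7],[-30,0,-15.3],[-40.4,0,-19.4],[-49,0,-22]],"roll":[0,0,0,0,0],"gripper":[60,60,60,60,60]}'
python3 -m inch '{"delta_pos":[[0,0,0],[0,0,0]],"roll":[0,0],"gripper":[60,60]}'
python3 - <<'E'
from h import *
report()
s=r.snapshot("side"); cv2.imwrite("pics/g.png",cv2.resize(s["frame"][40:280,220:500],(700,600)))
E
```

```text
time: 7.15
tcp_pos: [0.654, 0.033, 0.299]
orientation: [-0.227, -3.129, -0.002]
contact_force: [-2.9, 3.9, -8.2]
grip_width: 0.0681
time: 7.35
tcp_pos: [0.6552, 0.0328, 0.2992]
orientation: [-0.229, -3.133, -0.002]
contact_force: [1.4, 5.3, -4.3]
grip_width: 0.0678
t 7.35 box mm [ 30.6  -1.1 299.2] F [ 1.4  5.3 -4.3] grip 67.8
yaw err of tool y -0.36 z [-0.     0.001 -1.   ]
```

View pics/g.png

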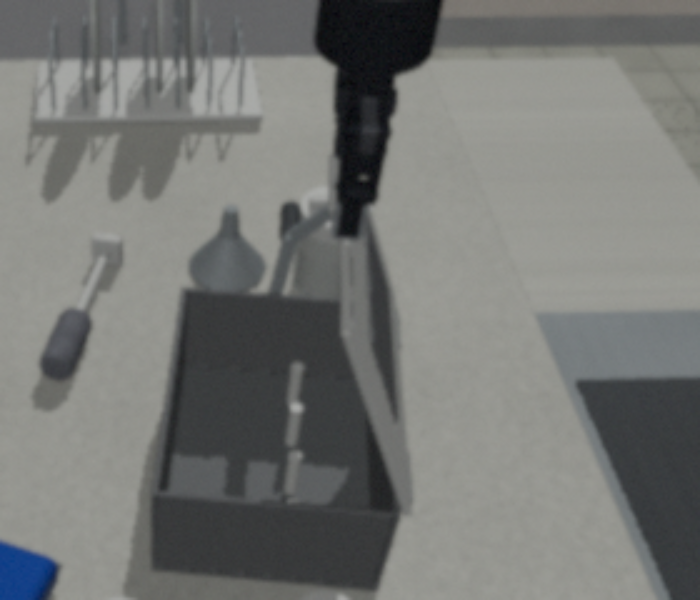

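The lid is at about 1.24 rad. The stay is bent forward, with its knob at about (290,215) in the crop. I'll release and lift straight up.

```bash
python3 -m inch '{"delta_pos":[[0,0,0],[0,0,0],[0,0,0],[0,0,0],[0,0,0]],"roll":[0,0,0,0,0],"gripper":[70,75,80,85,85]}'
python3 -m inch '{"delta_pos":[[0,0,-10],[0,0,-25],[0,0,-45],[0,0,-65],[0,0,-85]],"roll":[0,0,0,0,0],"gripper":[85,85,85,85,85]}'
python3 - <<'E'
from h import *
report([-40,180,400])
s=r.snapshot("side")
for b in([6.6,147,163.4],[6.6,170,163.4],[6.6,192,163.4]):print(np.round((np.array(proj(s,world(np.array(b)/1e3)))-[220,40])*2.5))
cv2.imwrite("pics/h.png",cv2.resize(s["frame"][40:280,220:500],(700,600)))
s=r.snapshot("top"); cv2.imwrite("pics/h2.png",s["frame"][80:260,140:360])
E
```

```text
time: 7.9
tcp_pos: [0.6555, 0.031, 0.2994]
orientation: [0.232, 3.132, -0.0]
contact_force: [0.7, 0.2, 0.1]
grip_width: 0.085
time: 8.4
tcp_pos: [0.6554, 0.0313, 0.3856]
orientation: [0.231, 3.132, -0.0]
contact_force: [0.7, 0.1, -0.2]
grip_width: 0.0848
t 8.4 box mm [ 31.   -2.5 385.6] F [ 0.7  0.1 -0.2] grip 84.8
yaw err of tool y -0.44 z [ 0.001 -0.    -1.   ]
need tool mm [ 72.4 182.  -14.4]
[296. 236.]
[297. 222.]
[297. 208.]
```

View pics/h.png

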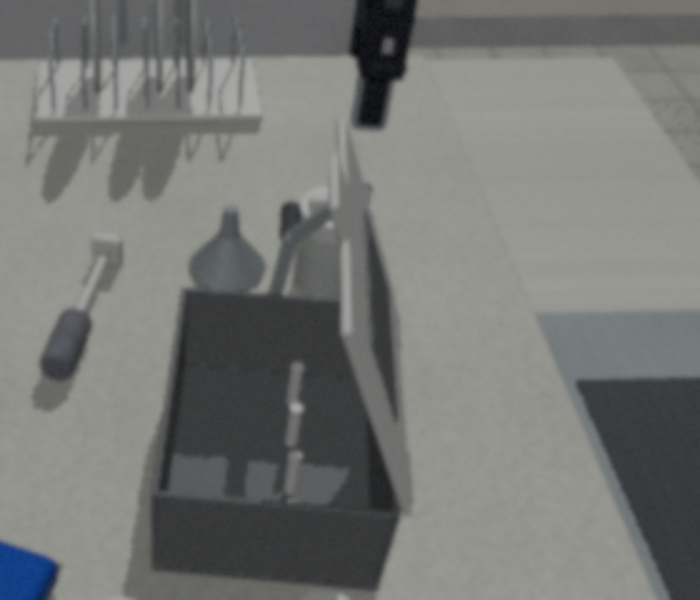

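The lid stands by itself and the knob is at (290,220), within about 5 mm of the predicted (297,222). I'll shut the gripper, go round in front of the knob, and descend.

```bash
python3 -m inch '{"delta_pos":[[25,0,0],[55,20,0],[80,55,0],[80,95,0],[80,130,0]],"roll":[0,0,0,0,0],"gripper":[60,40,20,0,0]}'|head -2
python3 -m inch '{"delta_pos":[[0,30,0],[0,53,0],[0,53,10],[0,53,40],[0,53,70]],"roll":[0,0,0,0,0],"gripper":[0,0,0,0,0]}'|head -2
python3 -m inch '{"delta_pos":[[0,0,30],[0,0,60],[0,0,90],[0,0,110],[0,0,110]],"roll":[0,0,0,0,0],"gripper":[0,0,0,0,0]}'
python3 -c "
from h import *
report([-32,181,150])"
```

```text
time: 9.0
tcp_pos: [0.5945, 0.1737, 0.3844]
time: 9.5
tcp_pos: [0.6033, 0.2235, 0.3131]
time: 10.0
tcp_pos: [0.6011, 0.2225, 0.2006]
orientation: [-0.232, -3.128, 0.005]
contact_force: [0.6, 0.1, -0.1]
grip_width: 0.0002
t 10.0 box mm [-49.4 179.3 200.6] F [ 0.6  0.1 -0.1] grip 0.2
yaw err of tool y -0.48 z [-0.005 -0.003 -1.   ]
need tool mm [-17.6   2.   50.5]
```

```bash
python3 -m inch '{"delta_pos":[[0,1,20],[0,1,40],[0,1,50],[-8,1,50],[-17,1,50]],"roll":[0,0,0,0,0],"gripper":[0,0,0,0,0]}'
python3 - <<'E'
from h import *
report([18,181,135])
s=r.snapshot("side"); t=r.snapshot("top")
a=cv2.resize(s["frame"][80:200,270:410],(400,343)); b=cv2.resize(t["frame"][110:230,160:300],(400,343))
cv2.imwrite("pics/i.png",np.hstack([a,b]))
E
```

```text
time: 10.5
tcp_pos: [0.6213, 0.2226, 0.1552]
orientation: [0.231, 3.132, 0.001]
contact_force: [-0.1, -0.4, -0.2]
grip_width: -0.0002
t 10.5 box mm [-29.5 182.2 155.2] F [-0.1 -0.4 -0.2] grip -0.2
yaw err of tool y -0.43 z [ 0.001  0.    -1.   ]
need tool mm [-47.4  -0.9  20.3]
```

View pics/i.png

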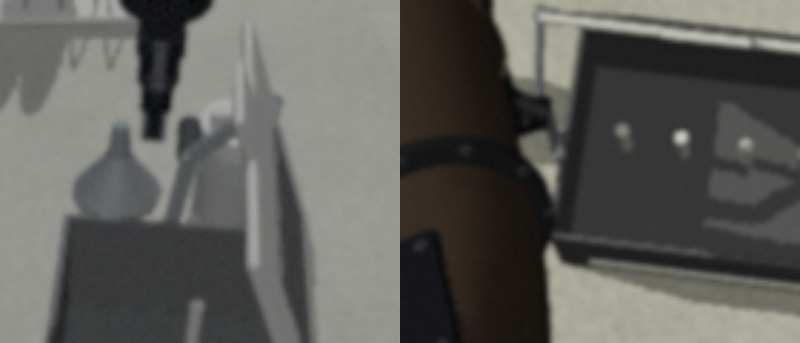

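In the side crop the shut fingertip (155,138) is about 8 mm in front of the knob (190,135). Now I push.

```bash
python3 -m inch '{"delta_pos":[[-4,0,4],[-8,0,6],[-12,0,7],[-15,0,8.5],[-18,0,10]],"roll":[0,0,0,0,0],"gripper":[0,0,0,0,0]}'
python3 -m inch '{"delta_pos":[[-4,0,1.7],[-8,0,3.5],[-12,0,5.2],[-16,0,7],[-20,0,8.7]],"roll":[0,0,0,0,0],"gripper":[0,0,0,0,0]}'
python3 -c "
from h import *
report([18,181,135])"
```

```text
time: 11.1
tcp_pos: [0.6379, 0.2202, 0.1439]
orientation: [-0.231, -3.133, -0.0]
contact_force: [-2.0, 1.7, 1.3]
grip_width: -0.0001
time: 11.6
tcp_pos: [0.6577, 0.2172, 0.1347]
orientation: [-0.231, -3.132, 0.0]
contact_force: [-1.3, 0.9, -1.9]
grip_width: 0.0002
t 11.6 box mm [  7.4 181.9 134.7] F [-1.3  0.9 -1.9] grip 0.2
yaw err of tool y -0.42 z [-0.001  0.    -1.   ]
need tool mm [-10.7  -0.9  -0.3]
```

```bash
python3 -m inch '{"delta_pos":[[-3,0,1],[-6,0,2],[-9,0,3],[-12,0,4],[-14,0,5]],"roll":[0,0,0,0,0],"gripper":[0,0,0,0,0]}'
python3 - <<'E'
from h import *
report([18,181,135])
s=r.snapshot("side"); 
cv2.imwrite("pics/j.png",cv2.resize(s["frame"][60:220,250:430],(720,640))[:600])
for b in([39,192,149],[39,147,149]):print(np.round((np.array(proj(s,world(np.array(b)/1e3)))-[250,60])*4))
E
```

```text
time: 12.1
tcp_pos: [0.67, 0.2152, 0.1301]
orientation: [-0.23, -3.13, 0.001]
contact_force: [-15.8, -0.6, 11.9]
grip_width: 0.0001
t 12.1 box mm [ 19.8 181.6 130.1] F [-15.8  -0.6  11.9] grip 0.1
yaw err of tool y -0.42 z [-0.004 -0.    -1.   ]
need tool mm [ 1.8 -0.6 -4.9]
[406. 276.]
[406. 321.]
```

View pics/j.png

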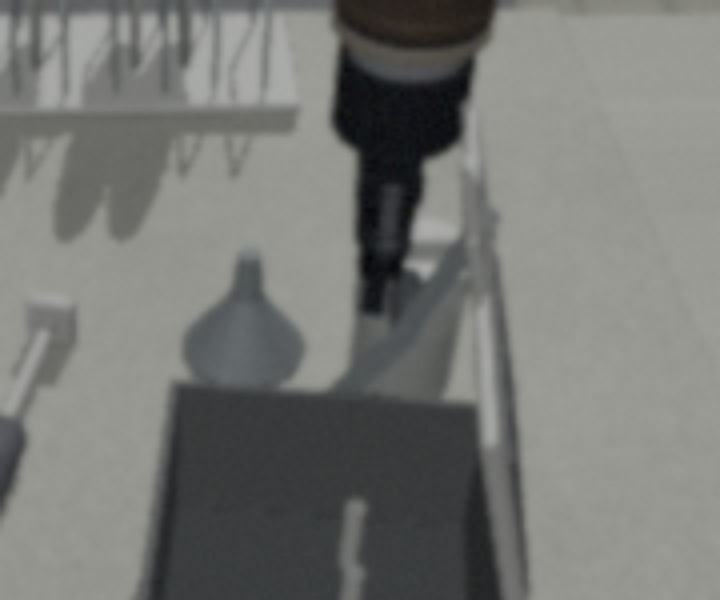

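The stay is almost straight or just past it: the knob is at about (408,292), against a predicted locked place of (406,298). The force is rising, so I press a little further to confirm the stop.

```bash
for i in 1; do python3 -m inch '{"delta_pos":[[-1,0,0.5],[-2,0,1],[-3,0,1.5],[-3,0,1.5],[-3,0,1.5]],"roll":[0,0,0,0,0],"gripper":[0,0,0,0,0]}'; done
python3 -c "
from h import *
report([18,181,135])"
```

```text
time: 12.65
tcp_pos: [0.6703, 0.2155, 0.129]
orientation: [-0.228, -3.125, 0.0]
contact_force: [-19.9, -0.4, 13.5]
grip_width: 0.0005
t 12.65 box mm [ 20.1 182.  129. ] F [-19.9  -0.4  13.5] grip 0.5
yaw err of tool y -0.35 z [-0.008  0.    -1.   ]
need tool mm [ 2.1 -1.  -6. ]
```

The TCP moved only 0.3 mm of the commanded 3 mm, so the knee is at a hard stop. I'll back off, clear the scene and check.

```bash
python3 -m inch '{"delta_pos":[[4,0,-1],[12,0,-2],[25,0,-4],[40,0,-10],[50,0,-30]],"roll":[0,0,0,0,0],"gripper":[0,0,0,0,0]}' >/dev/null
python3 -m inch '{"delta_pos":[[10,0,-30],[20,10,-65],[30,20,-100],[50,30,-130],[70,50,-150]],"roll":[0,0,0,0,0],"gripper":[0,0,0,0,0]}' >/dev/null
python3 -m inch '{"delta_pos":[[30,20,0],[60,40,0],[90,60,0],[110,80,0],[110,80,0]],"roll":[0,0,0,0,0],"gripper":[0,0,0,0,0]}' >/dev/null
python3 - <<'E'
from h import *
import pickle
report()
s=r.snapshot("side"); t=r.snapshot("top"); s0=pickle.load(open("side0.pkl","rb"))
print("knob if locked px",[np.round(proj(s,world(np.array(b)/1e3)),1) for b in([39,192,149],[39,147,149])])
piv=np.array([-10,80.])
for n,q in((2.70,'straight'),(2.90,'stop')):pass
a=s["frame"][40:320,150:480]; b=t["frame"][90:270,120:400]
a=cv2.resize(a,(495,420)); b=cv2.resize(b,(300,193)); c=np.zeros((420,300,3),np.uint8); c[:193]=b
d=cv2.resize(s["frame"][100:180,310:400],(255,226)); c[194:420,:255]=d
cv2.imwrite("pics/k.png",np.hstack([a,c]))
E
```

```text
t 14.15 box mm [-208.5  317.5  309.2] F [ 0.2 -0.1 -0.1] grip 0.1
yaw err of tool y -0.04 z [-0.     0.003 -1.   ]
knob if locked px [array([351.4, 129. ]), array([351.5, 140.3])]
```

View pics/k.png

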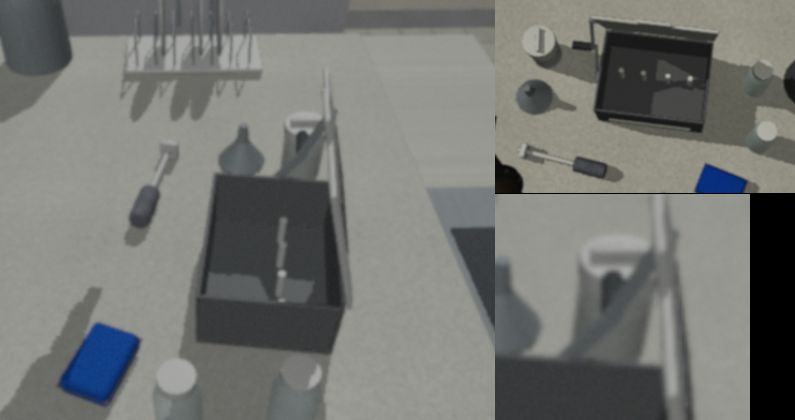

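The knob centre is at about (351.7,134) px, against a predicted locked place of (351.4,134.6). The lid is up, the loose things look undisturbed, and the arm is clear.

```bash
python3 -c "
from h import *
print(r.sign_off())"
```

```text
the job is handed in; nothing more can be done
None
```

The lid is up and the stay is locked past straight, and I handed the job in at about 14 s of the 61 s allowed. No verdict is reported, so this rests on my own checks.

**What I did:** I gripped the lid's tab across its width and swung it along its arc to about 1.24 rad, then let go; the lid stayed up by itself. With the gripper shut, I pushed the knob backward and down until it stopped, then backed off and moved the arm clear.

**Last checks:**
- **Stay at its stop:** the final 3 mm push moved the tool only 0.3 mm, at about 24 N. After I backed off, the knob was within about 1 pixel of where the locked position should appear in the side view.
- **Arm clear:** the contact force was about zero after the arm withdrew.
- **Loose things:** the bottles, funnel, dispenser, teat case and brush looked upright and unmoved. I judged this by eye and did not measure their positions.

**Disagreements:** the two cameras differed by about 4 mm on the box's sideways position, so I used the average. Before the push, the knob looked about 5 mm off its calculated place. Neither caused trouble.

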